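# Slide the carton of paints into its lane on the display tray

### The job

Push the blue carton of paints along the white tray, in between the two red guide rails and down the lane until it sits squarely home against the black stop at the far end, then take your hand away. Neither the carton nor your hand may touch a red rail at any time, and the carton is only to be pushed: never lift it or tip it. Leave the loose bottle, jar and tin around the tray where they stand.

Things in the scene. Friction and masses are not known exactly. Their poses are not given: they have to be found in the camera images.
- tray: Fixed white tray on the counter. Origin: middle of the lane's mouth, at counter height; +x runs down the lane to the stop, z up. Deck top at z = 6 mm, from x = -190 to +220 mm, y = -120 to +120 mm; below x = 0 it is an open flat apron where the carton starts. Lane 116 mm wide, 205 mm long, centred on y = 0. A low strip (top z = 24 mm) edges the deck at y = +/-118 mm beside the lane.
- rail_left: Red guide rail fixed on the tray, 220 mm long from the mouth, 6 mm thick, 22 mm high (top at tray z = 28 mm). Origin at its mouth end, on the deck, mid-thickness: tray y = +61 mm; inner face at y = +58 mm. Outside it stands a fixed row of paint pots, centred at y = +91 mm, 28 mm in diameter, tops at tray z = 38 mm.
- rail_right: The other red guide rail, the same, at tray y = -61 mm, inner face at y = -58 mm; fixed pots outside it, centred at y = -91 mm, tops at tray z = 38 mm.
- stop: Black stop block across the lane's far end, fixed, 34 mm high above the deck. Origin on the deck at the middle of the face that the carton comes to rest against, at tray x = 205 mm.
- carton: Loose blue carton, yellow band, coloured dots on top; 110 mm long (its x), 96 wide (y), 60 high, 0.2 to 0.45 kg; origin at the centre of its underside. Starts on the apron, its x down the lane within 15 degrees, centre 80 to 100 mm before the mouth and up to 25 mm off the lane's middle line. Home: origin at tray x = 150 mm. In the lane it has 10 mm to spare on each side.
- dropper: Loose dropper bottle with a green label, 28 mm diameter, 75 mm high, standing on the counter beside the lane; origin at the centre of its base. Not to be moved.
- jar: Loose paint jar with an orange label and black lid, 44 mm diameter, 55 mm high, standing on the counter past the stop end of the tray; origin at the centre of its base. Not to be moved.
- tin: Loose paint tin with a red label, 52 mm diameter, 50 mm high, standing on the counter past the stop end of the tray; origin at the centre of its base. Not to be moved.
Not all that is in view belongs to the job. There is more than one size of the carton; the one meant has the size given above.

How it is judged (in metres and radians):
At the end, for the whole second after the job is handed in: The carton lies flat and at rest on the deck in the lane, its origin within 5 mm of the home position at the stop, between the rails, square to within 0.1 rad, with the robot clear (x of carton in the frame of tray between 0.145 and 0.153 m and y of carton in the frame of tray between -0.0105 and 0.0105 m and z of carton in the frame of tray between 0.003 and 0.009 m and angle between the x axis of carton and the x axis of tray, either way round below 0.1 rad and angle between carton's own z axis and vertical below 0.05 rad and linear speed of carton below 0.01 m/s); the robot touches nothing.
It fails at once if the carton touched a guide rail (contact force between carton and rail_left above 0.1 N or contact force between carton and rail_right above 0.1 N).
It fails at once if the robot touched a guide rail (contact force between any of the arm, the fingers and rail_left above 0.3 N or contact force between any of the arm, the fingers and rail_right above 0.3 N).
It fails at once if the carton was lifted or tipped (z of carton in the frame of tray above 0.014 m or angle between carton's own z axis and vertical above 0.17 rad).
It fails at once if a bystander was moved (distance of any of dropper, jar, tin from where it was at the start of the episode above 0.012 m).
It also fails if it takes over 64 s, if anything falls off the work surface, if the arm or the gripper's body presses on something with over 40 N, if the wrist force passes 120 N, or if a joint passes its speed limit or range.

### The arm

A 6-joint arm with a two-finger parallel gripper is mounted at the origin on the work surface. World frame = base frame: x ahead of the robot, y to its left, z up, the work surface at z = 0. Lengths are in m, angles in degrees, forces in N, time in s.
With the tool pointing down it reaches from about 0.3 to 0.75 m from the base axis. Payload 8.5 kg.
Tool frame: the origin (TCP) lies at the very end of the fingers, on their centre line; the grasp point (between the pads) lies 19 mm behind it; x points along the fingers, y is the direction in which the jaws open and shut, and the axes are right-handed (so a half turn about x gives the same grasp; the last joint's range is limited). The gripper opens to 85 mm and grips with 20 to 120 N. Pads are 22 mm wide; open, the fingers measure 114 mm over their backs; the gripper's body (76 mm by 85 mm) begins 54 mm behind the grasp point. The pads swing forward as they close: fully open they stand 13 mm farther back than shut.
Start: joints at [-84.07, 21.807, 74.336, -0, 83.858, -12.336], TCP at [0.172, -0.522, 0.231] pointing down, gripper open.
Joint ranges: [-178.18, 178.18], [-50.72, 133.34], [12.68, 142.11], [-81.47, 261.47], [9.98, 163.14], [-165.26, 165.26]. Speed limits (degrees/s): [136.94, 136.94, 180, 180, 180, 180].

### API

Orientations are given as a 3x3 rotation matrix whose columns are the frame's x, y, z axes.
In Python, from rig import env, eyes, close_job gives the robot as it stands.
- The arm moves only by the shell command python3 -m pendant 'ROWS' [OPENING] [FORCE]. ROWS is a JSON object of lists of equal length, an entry for each row: "travel": the shift along the world's x, y, z in mm, a list of three; "delta_rot": the turn, a rotation vector about the world's x, y, z in rad, a list of three. In form: {"travel": [[x, y, z], ...], "delta_rot": [[wx, wy, wz], ...]}. A call has 1 to 20 rows; each row shifts and turns the commanded pose from where the row before left it; what a row does not reach is not made up. A row lasts 1/12 s, in which the tool goes at most 41.7 mm and 7.16 degrees, less where a joint would pass 70% of its speed; a pose out of reach is approached as far as the arm can. A call with a gripper value outside its range is refused whole. OPENING is the finger opening in mm, from 0 to 85.4, set as the call begins (- or left out, the last holds). The fingers move at their own pace and stop on an object; FORCE is the grip in N (left out, the last holds). Time passes only in rows, so rows that do not move let the fingers close. It gives the time, the measured TCP pose, the force and the opening at its end, in the units of the state.
- env.observe(): the state, without advancing time (a new reading comes with each control period).
- eyes.get_image(name): name is "scene" or "top"; returns the picture (400x640x3 uint8, red, green, blue); there is no depth.
- eyes.camera_model(name): a dict with "vfov" (degrees; the focal length in pixels is half the picture's height over the tangent of half this angle, whatever the lens; pixels are square), "cx", "cy" (the principal point, pixels), "pose" (4x4, takes a point from camera to world coordinates). Camera axes: x right, y up, looking along -z (the intrinsics and any distortion apply to the point x, -y, -z); pixel columns grow to the right and rows downward; lengths in m; the calibration is good to about 2 mm. A picture is of the moment at which its call begins. camera_model takes no time and is no camera call.
- close_job(): hands the job in, once; it reports no verdict.
The state is a dict: "time_s": time; "q": joint angles; "qvel": joint speeds; "joint_efforts": joint torques, N m; "position": TCP position; "tool_rot": TCP orientation; "ft_force": force on the tool from outside, world axes, zero at the start; "wrist_torque": the same for the moment, N m; "grip_width": finger opening in m.
Only numpy, scipy, OpenCV 4.12 (cv2) and the standard library are available. Lean on these libraries where they do the work, as an engineer would, in place of code of your own. Each camera call takes 0.05 s, during which the arm holds its last target. There are 200 camera calls.

## Working session

There is one attempt and no reset: what is moved stays moved. The work goes in short steps, Python scripts to look and compute and a shell command to move; the robot and the scene stay as the last step left them, time stands still between calls to the robot, and variables do not carry over. Pictures are saved under pics/ and viewed, about 8 in all and at most 12, crops included, and the job is handed in when it is done.

```bash
mkdir -p pics; ls; python3 - <<'E'
from rig import env, eyes
import cv2
for n in("top","scene"):
    cv2.imwrite(f"pics/{n}0.png",eyes.get_image(n)[:,:,::-1]); print(eyes.camera_model(n))
s=env.observe(); print(s["time_s"],s["position"],s["tool_rot"],s["ft_force"],s["grip_width"])
E
```

```text
pics
{'vfov': 53.83420955624627, 'cx': 321.34019605869764, 'cy': 202.0159445710036, 'pose': array([[ 0.02965628,  0.99608951, -0.08322371,  0.57701187],
       [-0.9993028 ,  0.03143495,  0.02014352, -0.02776304],
       [ 0.02268088,  0.08256831,  0.99632728,  0.8068734 ],
       [ 0.        ,  0.        ,  0.        ,  1.        ]])}
{'vfov': 48.38723960557342, 'cx': 315.05510135652617, 'cy': 204.23802606712192, 'pose': array([[-2.54448336e-02, -8.09493015e-01,  5.86577889e-01,
         1.19284204e+00],
       [ 9.99648054e-01, -1.61982369e-02,  2.10091771e-02,
         8.14404095e-04],
       [-7.50525451e-03,  5.86906020e-01,  8.09620278e-01,
         7.89899870e-01],
       [ 0.00000000e+00,  0.00000000e+00,  0.00000000e+00,
         1.00000000e+00]])}
0.1 [ 0.17234532 -0.52204317  0.23078577] [[-1.36695303e-04  3.13377056e-01 -9.49628771e-01]
 [ 1.25124064e-03 -9.49627983e-01 -3.13376976e-01]
 [-9.99999208e-01 -1.23105127e-03 -2.62300423e-04]] [0.16450467 0.58349791 0.27461674] 0.08520911540816997
```

View pics/top0.png

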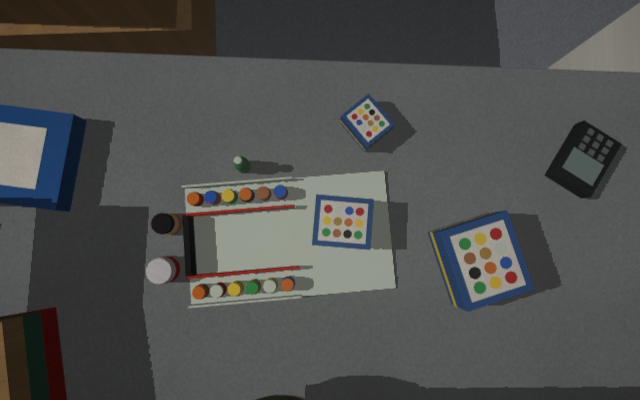

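View pics/scene0.png

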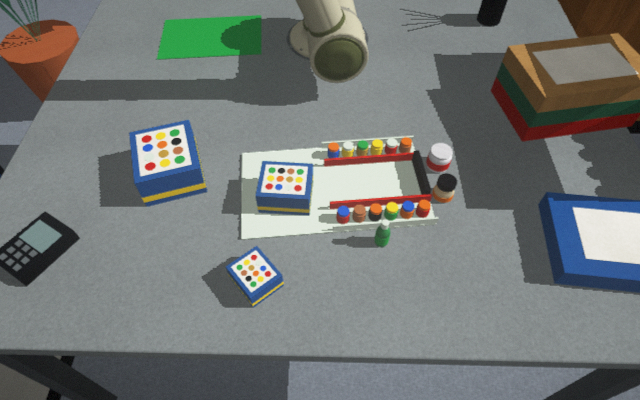

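The top view shows the lane running left, which is world +y. The carton is at (343,222), the stop at (190,245), and the rails are the red lines at rows 210 and 272. I'll crop both views for exact corners.

```bash
python3 - <<'E'
import cv2
a=cv2.imread("pics/top0.png")[160:315,170:410]
b=cv2.imread("pics/scene0.png")[125:250,230:440]
cv2.imwrite("pics/ct.png",cv2.convertScaleAbs(cv2.resize(a,None,fx=3.3,fy=3.3,interpolation=cv2.INTER_CUBIC),alpha=1.3)); cv2.imwrite("pics/cs.png",cv2.convertScaleAbs(cv2.resize(b,None,fx=3.8,fy=3.8,interpolation=cv2.INTER_CUBIC),alpha=1.2))
E
```

```text
(no output)
```

View pics/ct.png

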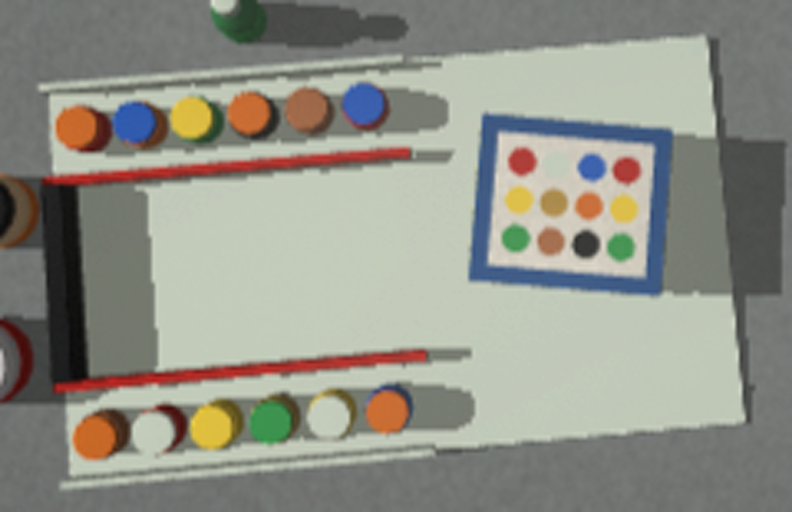

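View pics/cs.png

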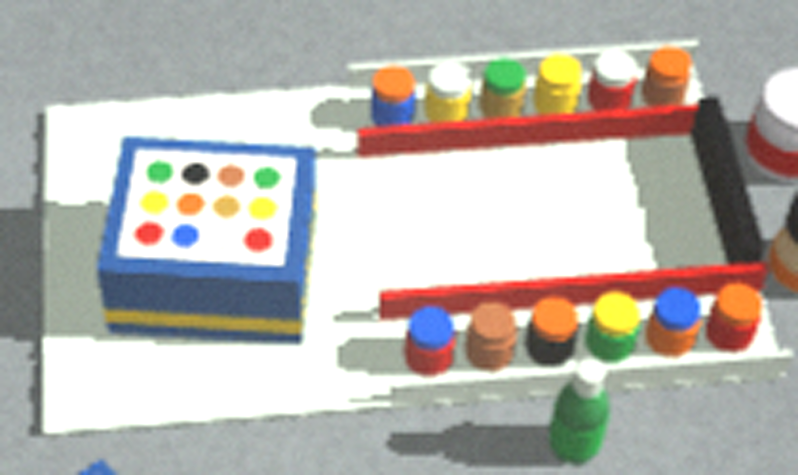

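```bash
cat > h.py <<'E'
import numpy as np
from scipy.optimize import least_squares
from rig import eyes
def proj(n,P,k=0,d=(0,0)):
    m=eyes.camera_model(n);T=m["pose"];f=200/np.tan(np.radians(m["vfov"])/2)
    p=(np.atleast_2d(P)-T[:3,3])@T[:3,:3]; x=p[:,0]/-p[:,2]; y=-p[:,1]/-p[:,2]; s=1+k*(x*x+y*y)
    return np.c_[m["cx"]+f*x*s+d[0],m["cy"]+f*y*s+d[1]]
def pose(v,L,z0=0):
    L=np.array(L,float)/1000;c,s=np.cos(v[2]),np.sin(v[2])
    return np.c_[v[0]+c*L[:,0]-s*L[:,1],v[1]+s*L[:,0]+c*L[:,1],L[:,2]+z0]
E
python3 - <<'E'
from h import *
un=lambda U,s,o:(np.array(U,float)+.5)/s-.5+np.array(o)
tT=un([(708,37),(745,422),(410,153),(45,181),(426,355),(57,388)],3.3,(170,160)); LT=[(-190,-120,6),(-190,120,6),(0,-61,28),(220,-61,28),(0,61,28),(220,61,28)]
cT=un([(487,115),(671,130),(470,279),(660,294)],3.3,(170,160)); CT=[(55,-48,60),(-55,-48,60),(55,48,60),(-55,48,60)]
tS=un([(45,105),(40,432),(358,132),(360,155),(380,292)],3.8,(230,125)); LS=[(-190,120,6),(-190,-120,6),(0,58,28),(0,58,6),(0,-64,28)]
cS=un([(122,139),(315,148),(302,282),(100,268),(107,330),(302,342)],3.8,(230,125)); CS=[(-55,48,60),(55,48,60),(55,-48,60),(-55,-48,60),(-55,-48,0),(55,-48,0)]
def res(v,t=True,s=True):
    r=[]
    if t: r+=[proj("top",pose(v[:3],LT),v[6])-tT,proj("top",pose(v[3:6],CT,.006),v[6])-cT]
    if s: r+=[proj("scene",pose(v[:3],LS),v[7])-tS,proj("scene",pose(v[3:6],CS,.006),v[7])-cS]
    return np.vstack(r).ravel()
for a in((1,0),(0,1),(1,1)):
    r=least_squares(res,[.54,0,1.57,.54,-.1,1.57,0,0],args=a,loss="soft_l1");v=r.x
    print(a,v.round(4),np.degrees(v[[2,5]]).round(1),"rms",np.sqrt(np.mean(r.fun**2)))
    c,s=np.cos(v[2]),np.sin(v[2]);d=v[3:5]-v[:2];print("carton in tray mm",1000*(c*d[0]+s*d[1]),1000*(-s*d[0]+c*d[1]),np.degrees(v[5]-v[2]))
print(res(v).reshape(-1,2).round(1).tolist())
E
```

```text
(1, 0) [ 0.5723  0.0036  1.6843  0.6034 -0.0847  1.5168 -0.0656  0.    ] [96.5 86.9] rms 0.47051618090736685
carton in tray mm -91.17107060884729 -20.863459336812532 -9.59942344283449
(0, 1) [ 0.5718  0.0044  1.6886  0.6036 -0.0834  1.5188  0.0734  0.0701] [96.7 87. ] rms 0.5537161353998479
carton in tray mm -90.97948592190315 -21.28797993586671 -9.728767000264396
(1, 1) [ 0.5722  0.0038  1.6849  0.6034 -0.0839  1.5196 -0.071  -0.0099] [96.5 87.1] rms 0.5534643558912452
carton in tray mm -90.75914752213548 -21.023518954425043 -9.473021294623592
[[-0.3, -0.3], [-0.2, 0.2], [-0.1, -0.2], [-0.1, 0.4], [0.0, 0.5], [0.0, -0.3], [-1.6, -0.7], [0.4, -0.5], [-0.7, 0.4], [0.2, 0.6], [0.1, -0.3], [0.4, -0.7], [-0.3, 0.2], [-0.9, 0.4], [-0.3, 1.1], [0.0, -1.1], [-0.1, -0.8], [-0.5, -0.4], [-1.1, 0.2], [0.4, 0.8], [0.0, 0.6]]
```

Both cameras agree. The tray is at (0.572, 0.004) with yaw 96.5°, and the carton sits at tray (-91, -21) mm, turned -9.6°. The plan has two pushes:
1. Push the carton's right side flush with both fingers, which squares and centres it.
2. Push from behind with both fingers down the lane.

```bash
python3 -m pendant '{"travel":[[26.5,22.25,0],[26.5,22.25,0],[26.5,22.25,0],[26.5,22.25,0],[26.5,22.25,0],[26.5,22.25,0],[26.5,22.25,0],[26.5,22.25,0],[26.5,22.25,0],[26.5,22.25,0],[26.5,22.25,0],[26.5,22.25,0],[26.5,22.25,0],[26.5,22.25,0],[26.5,22.25,0],[26.5,22.25,0],[26.5,22.25,0],[26.5,22.25,0],[26.5,22.25,0],[26.5,22.25,0]],"delta_rot":[[0,0,-0.0102],[0,0,-0.0102],[0,0,-0.0102],[0,0,-0.0102],[0,0,-0.0102],[0,0,-0.0102],[0,0,-0.0102],[0,0,-0.0102],[0,0,-0.0102],[0,0,-0.0102],[0,0,-0.0102],[0,0,-0.0102],[0,0,-0.0102],[0,0,-0.0102],[0,0,-0.0102],[0,0,-0.0102],[0,0,-0.0102],[0,0,-0.0102],[0,0,-0.0102],[0,0,-0.0102]]}' 50 20
cat >> h.py <<'E'
TR=(.5722,.0038,1.6849)
def st():
    from rig import env
    s=env.observe();p=s["position"];d=p[:2]-TR[:2];c,q=np.cos(TR[2]),np.sin(TR[2]);R=s["tool_rot"]
    print("t",round(s["time_s"],2),"tray mm",(1000*np.array([c*d[0]+q*d[1],-q*d[0]+c*d[1],p[2]])).round(1),"jaw deg in tray",np.degrees(np.arctan2(R[1,1],R[0,1])-TR[2]).round(2),"tilt",R[:,0].round(3),"F",s["ft_force"].round(1),"w",s["grip_width"])
E
python3 -c "
from h import *
st()"
```

```text
time_s: 1.77
position: [0.7033, -0.0758, 0.2308]
tool_rot: [[-0.001, 0.114, -0.993], [0.0, -0.993, -0.114], [-1.0, -0.0, 0.001]]
ft_force: [-0.7, -1.2, 1.0]
grip_width: 0.0499
t 1.77 tray mm [ -94.  -121.2  230.8] jaw deg in tray -179.98 tilt [-0.001  0.    -1.   ] F [-0.7 -1.2  1. ] w 0.04986521109899411
```

```bash
python3 -m pendant '{"travel":[[0,0,-25],[0,0,-25],[0,0,-25],[0,0,-25],[0,0,-25],[0,0,-25],[0,0,-20],[0,0,-15],[0,0,-12],[0,0,-10],[0,0,-5],[0,0,0]],"delta_rot":[[0,0,0],[0,0,0],[0,0,0],[0,0,0],[0,0,0],[0,0,0],[0,0,0],[0,0,0],[0,0,0],[0,0,0],[0,0,0],[0,0,0]]}' | tail -2
python3 - <<'E'
from h import *
import cv2
st()
a=eyes.get_image("top")[130:300,260:430,::-1];b=eyes.get_image("scene")[110:280,210:380,::-1]
cv2.imwrite("pics/p1.png",cv2.convertScaleAbs(cv2.resize(np.hstack([a,b]),None,fx=2.35,fy=2.35,interpolation=cv2.INTER_CUBIC),alpha=1.3))
E
```

```text
ft_force: [-0.7, 0.2, 0.2]
grip_width: 0.0497
t 2.77 tray mm [ -95.2 -119.8   18.3] jaw deg in tray -179.96 tilt [-0.001  0.    -1.   ] F [-0.7  0.2  0.2] w 0.049722816317553556
```

View pics/p1.png

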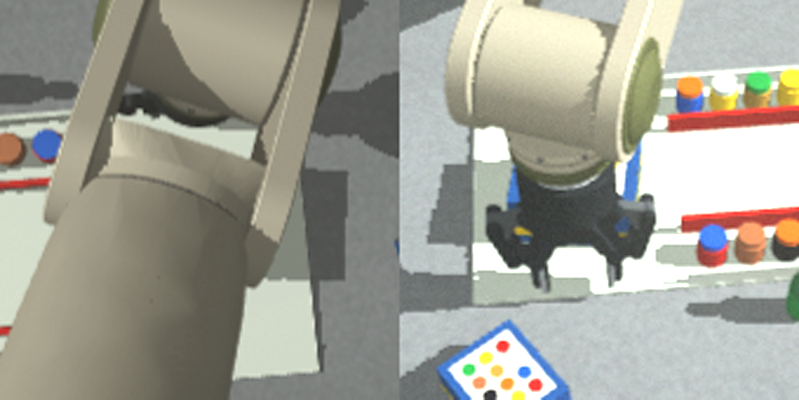

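The fingers are down in front of the carton's side, clear of the rails and the decoy carton. Next is the side push.

```bash
python3 -m pendant '{"travel":[[-4.97,-0.57,0],[-4.97,-0.57,0],[-4.97,-0.57,0],[-4.97,-0.57,0],[-4.97,-0.57,0],[-4.97,-0.57,0],[-1.99,-0.23,0],[-1.99,-0.23,0],[-1.99,-0.23,0],[-1.99,-0.23,0],[-1.99,-0.23,0],[-1.99,-0.23,0]],"delta_rot":[[0,0,0],[0,0,0],[0,0,0],[0,0,0],[0,0,0],[0,0,0],[0,0,0],[0,0,0],[0,0,0],[0,0,0],[0,0,0],[0,0,0]]}' |grep ft
python3 -m pendant '{"travel":[[-1.99,-0.23,0],[-1.99,-0.23,0],[-1.99,-0.23,0],[-1.99,-0.23,0],[-1.99,-0.23,0],[-1.99,-0.23,0],[-1.99,-0.23,0],[-1.99,-0.23,0],[0,0,0]],"delta_rot":[[0,0,0],[0,0,0],[0,0,0],[0,0,0],[0,0,0],[0,0,0],[0,0,0],[0,0,0],[0,0,0]]}' |grep ft
python3 -c "
from h import *
st()"
```

```text
ft_force: [1.6, 0.7, 0.6]
ft_force: [0.2, -0.3, 0.6]
t 4.62 tray mm [-95.4 -61.6  19.3] jaw deg in tray -179.96 tilt [-0.001 -0.    -1.   ] F [ 0.2 -0.3  0.6] w 0.04996346161933
```

```bash
python3 -m pendant '{"travel":[[4.97,0.57,0],[4.97,0.57,0],[4.97,0.57,0],[4.97,0.57,0],[4.97,0.57,0],[4.97,0.57,0],[4.97,0.57,0],[4.97,0.57,0],[0,0,20],[0,0,20],[0,0,20],[0,0,20],[0,0,20],[0,0,20],[0,0,20],[0,0,20]],"delta_rot":[[0,0,0],[0,0,0],[0,0,0],[0,0,0],[0,0,0],[0,0,0],[0,0,0],[0,0,0],[0,0,0],[0,0,0],[0,0,0],[0,0,0],[0,0,0],[0,0,0],[0,0,0],[0,0,0]]}' |grep ft
python3 -m pendant '{"travel":[[-6.74,-10.07,0],[-6.74,-10.07,0],[-6.74,-10.07,0],[-6.74,-10.07,0],[-6.74,-10.07,0],[-6.74,-10.07,0],[-6.74,-10.07,0],[-6.74,-10.07,0],[-6.74,-10.07,0],[-6.74,-10.07,0],[-6.74,-10.07,0],[-6.74,-10.07,0],[-6.74,-10.07,0],[0,0,0]],"delta_rot":[[0,0,0.1208],[0,0,0.1208],[0,0,0.1208],[0,0,0.1208],[0,0,0.1208],[0,0,0.1208],[0,0,0.1208],[0,0,0.1208],[0,0,0.1208],[0,0,0.1208],[0,0,0.1208],[0,0,0.1208],[0,0,0.1208],[0,0,0]]}' |grep ft
python3 - <<'E'
from h import *
import cv2
st()
a=eyes.get_image("top")[:,:,::-1];b=eyes.get_image("scene")[:,:,::-1]
cv2.imwrite("pics/top2.png",a);cv2.imwrite("pics/scene2.png",b)
a=cv2.resize(a[180:260,270:390],None,fx=6.5,fy=6.5,interpolation=cv2.INTER_CUBIC)
cv2.imwrite("pics/p2.png",cv2.convertScaleAbs(a,alpha=1.3))
E
```

```text
ft_force: [-0.2, -0.1, 0.3]
ft_force: [-1.0, 0.2, 0.2]
t 7.12 tray mm [-217.     0.7  179.4] jaw deg in tray -89.83 tilt [-0. -0. -1.] F [-1.   0.2  0.2] w 0.04994937718919712
```

View pics/p2.png

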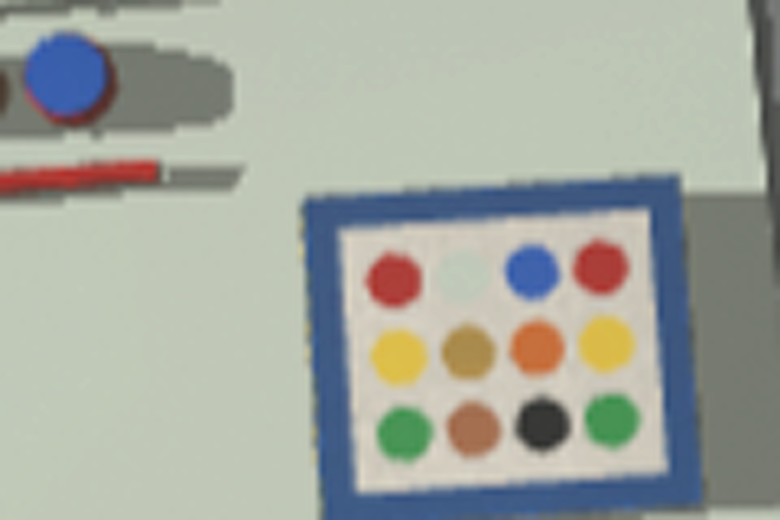

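```bash
cat >> h.py <<'E'
import cv2
def carton(img,k=-.068,roi=(150,310,180,400)):  # top-view BGR
    r0,r1,c0,c1=roi;S=4
    a=cv2.resize(img[r0:r1,c0:c1],None,fx=S,fy=S,interpolation=cv2.INTER_CUBIC)
    m=cv2.inRange(cv2.cvtColor(a,cv2.COLOR_BGR2HSV),(100,110,60),(125,255,255))
    cs,_=cv2.findContours(m,cv2.RETR_EXTERNAL,cv2.CHAIN_APPROX_NONE);h=max(cs,key=cv2.contourArea)
    q=(cv2.boxPoints(cv2.minAreaRect(h))+.5)/S-.5+np.array([c0,r0])
    L=np.array([(55,-48,60),(-55,-48,60),(-55,48,60),(55,48,60)])
    q=q[np.argsort(np.arctan2(*(q-q.mean(0)).T[::-1]))]  # TL,TR,BR,BL = FR,RR,RL,FL
    f=lambda v:(proj("top",pose(v,L,.006),k)-q).ravel()
    r=least_squares(f,[.58,-.08,1.68]);v=r.x;d=v[:2]-TR[:2];c,s=np.cos(TR[2]),np.sin(TR[2])
    print("carton tray mm",(1000*np.array([c*d[0]+s*d[1],-s*d[0]+c*d[1]])).round(1),"deg",np.degrees(v[2]-TR[2]).round(2),"res",np.abs(r.fun).max().round(2),cv2.contourArea(h)/S/S)
E
python3 - <<'E'
from h import *
carton(cv2.imread("pics/top0.png"));carton(cv2.imread("pics/top2.png"))
E
```

```text
carton tray mm [-90.9 -21. ] deg -9.69 res 0.85 2787.15625
carton tray mm [-96.6   2.5] deg -1.37 res 0.62 2822.1875
```

```bash
python3 -m pendant '{"travel":[[0,0,-20],[0,0,-20],[0,0,-20],[0,0,-20],[0,0,-20],[0,0,-20],[0,0,-15],[0,0,-10],[0,0,-4],[-0.57,4.97,0],[-0.57,4.97,0],[-0.57,4.97,0],[-0.57,4.97,0],[-0.57,4.97,0],[-0.57,4.97,0],[-0.57,4.97,0]],"delta_rot":[[0,0,0],[0,0,0],[0,0,0],[0,0,0],[0,0,0],[0,0,0],[0,0,0],[0,0,0],[0,0,-0.003],[0,0,0],[0,0,0],[0,0,0],[0,0,0],[0,0,0],[0,0,0],[0,0,0]]}' |grep ft
python3 -m pendant '{"travel":[[-0.34,2.98,0],[-0.34,2.98,0],[-0.34,2.98,0],[-0.34,2.98,0],[-0.34,2.98,0],[-0.34,2.98,0],[-0.34,2.98,0],[-0.34,2.98,0],[-0.34,2.98,0],[-0.34,2.98,0],[-0.34,2.98,0],[-0.34,2.98,0],[-0.34,2.98,0],[-0.34,2.98,0],[0,0,0]],"delta_rot":[[0,0,0],[0,0,0],[0,0,0],[0,0,0],[0,0,0],[0,0,0],[0,0,0],[0,0,0],[0,0,0],[0,0,0],[0,0,0],[0,0,0],[0,0,0],[0,0,0],[0,0,0]]}' |grep ft
python3 - <<'E'
from h import *
st()
a=eyes.get_image("top")[:,:,::-1].copy();b=eyes.get_image("scene")[:,:,::-1]
cv2.imwrite("pics/top3.png",a);carton(a)
a=a[150:310,180:400];b=b[110:270,230:450]
cv2.imwrite("pics/p3.png",cv2.convertScaleAbs(cv2.resize(np.vstack([a,b]),None,fx=1.85,fy=1.85,interpolation=cv2.INTER_CUBIC),alpha=1.3))
E
```

```text
ft_force: [-0.8, -0.1, 0.5]
ft_force: [0.2, 0.3, 0.1]
t 9.8 tray mm [-1.378e+02 -1.000e-01  3.030e+01] jaw deg in tray -90.13 tilt [-0.  0. -1.] F [0.2 0.3 0.1] w 0.05011806549001189
carton tray mm [-54.7   3.2] deg -0.33 res 9.68 358.5
```

View pics/p3.png

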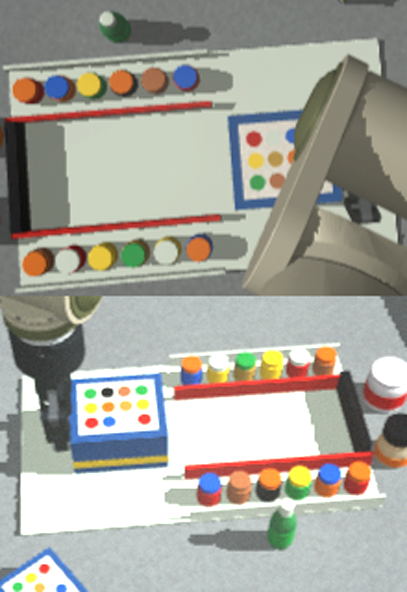

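```bash
cat >> h.py <<'E'
def fit2(T,LT,S,LS,x0=-70):
    c,s=np.cos(TR[2]),np.sin(TR[2]);x0/=1000
    def f(v):
        r=[proj("top",pose(v,LT,.006),-.068)-T] if len(T) else []
        if len(S): r.append(proj("scene",pose(v,LS,.006),-.01)-S)
        return np.vstack(r).ravel()
    r=least_squares(f,[TR[0]+x0*c,TR[1]+x0*s,TR[2]],loss="soft_l1");v=r.x;d=v[:2]-TR[:2]
    print("carton",(1000*np.array([c*d[0]+s*d[1],-s*d[0]+c*d[1]])).round(1),np.degrees(v[2]-TR[2]).round(2),f(v).reshape(-1,2).round(1).tolist())
E
python3 - <<'E'
from h import *
T=(np.array([(229,116.5),(236,210)])+.5)/1.85-.5+[180,150];LT=[(55,-48,60),(55,48,60)]
S=(np.array([(74,381.5),(160,375),(167,435),(70,442),(167,466),(74,472)])-[0,296]+.5)/1.85-.5+[230,110];LS=[(-55,48,60),(55,48,60),(55,-48,60),(-55,-48,60),(55,-48,0),(-55,-48,0)]
fit2(T,LT,[],[]);fit2([],[],S,LS);fit2(T,LT,S,LS)
E
```

```text
carton [-73.4   4.2] -0.39 [[-0.0, -0.4], [0.0, 0.3]]
carton [-71.5   3. ] -0.88 [[-3.0, -1.9], [0.6, -1.3], [0.4, 0.4], [-0.3, -0.1], [0.3, 0.7], [0.1, 0.7]]
carton [-72.3   3.5] -0.3 [[-0.7, -0.6], [-0.6, 0.1], [-3.6, -1.8], [0.0, -1.6], [0.2, 0.0], [-0.5, -0.0], [0.1, 0.3], [-0.1, 0.7]]
```

Carton at tray y ≈ +3.5 mm, yaw about -0.4°, which leaves 6 mm clear of the rail. I'll push on with a slight drift toward the middle.

```bash
python3 -m pendant '{"travel":[[-0.19,3,0],[-0.19,3,0],[-0.19,3,0],[-0.19,3,0],[-0.19,3,0],[-0.19,3,0],[-0.19,3,0],[-0.19,3,0],[-0.19,3,0],[-0.19,3,0],[-0.19,3,0],[-0.19,3,0],[-0.19,3,0],[-0.19,3,0],[-0.19,3,0],[-0.19,3,0],[-0.19,3,0],[-0.19,3,0],[-0.19,3,0],[-0.19,3,0]],"delta_rot":[[0,0,0],[0,0,0],[0,0,0],[0,0,0],[0,0,0],[0,0,0],[0,0,0],[0,0,0],[0,0,0],[0,0,0],[0,0,0],[0,0,0],[0,0,0],[0,0,0],[0,0,0],[0,0,0],[0,0,0],[0,0,0],[0,0,0],[0,0,0]]}' |grep ft
python3 - <<'E'
from h import *
st()
a=eyes.get_image("top")[:,:,::-1].copy();b=eyes.get_image("scene")[:,:,::-1]
cv2.imwrite("pics/top4.png",a)
a=a[190:300,180:380];b=b[130:240,250:450]
cv2.imwrite("pics/p4.png",cv2.convertScaleAbs(cv2.resize(np.vstack([a,b]),None,fx=2.7,fy=2.7,interpolation=cv2.INTER_CUBIC),alpha=1.3))
E
```

```text
ft_force: [-0.2, -1.1, 0.7]
t 11.57 tray mm [-78.2  -3.2  30.3] jaw deg in tray -90.16 tilt [ 0.  0. -1.] F [-0.2 -1.1  0.7] w 0.04998014523590074
```

View pics/p4.png

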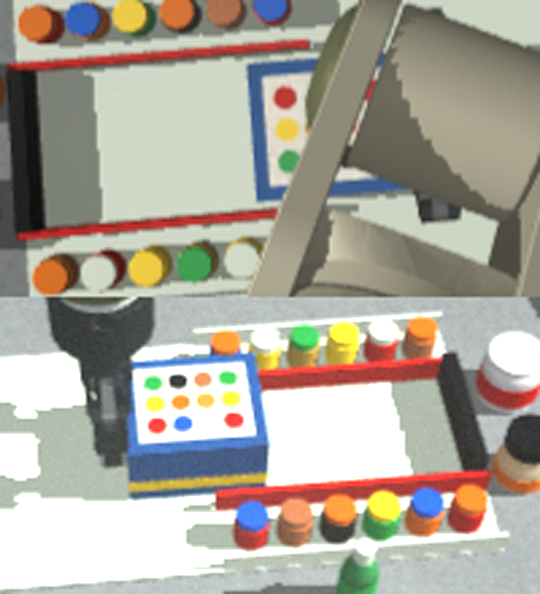

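```bash
python3 - <<'E'
from h import *
T=(np.array([(248,65),(258,199.5)])+.5)/2.7-.5+[180,190];LT=[(55,-48,60),(55,48,60)]
S=(np.array([(258,357),(267,440),(129,451),(130,496)])-[0,297]+.5)/2.7-.5+[250,130];LS=[(55,48,60),(55,-48,60),(-55,-48,60),(-55,-48,0)]
fit2(T,LT,[],[],-12);fit2([],[],S,LS,-12);fit2(T,LT,S,LS,-12)
E
```

```text
carton [-13.6   0.1] -0.1 [[-0.0, -0.7], [0.0, 0.7]]
carton [-10.    1.9] -1.78 [[-0.1, -2.1], [1.1, 1.2], [-0.8, -0.2], [-0.0, 0.2]]
carton [-11.5   1.7] -1.33 [[-0.6, -0.5], [-1.6, 1.1], [-1.0, -2.1], [0.5, 1.2], [-1.3, 0.1], [-0.6, 0.5]]
```

Centred and square, with the front end inside the lane. Continuing straight ahead.

```bash
python3 -m pendant '{"travel":[[-0.46,3.97,0],[-0.46,3.97,0],[-0.46,3.97,0],[-0.46,3.97,0],[-0.46,3.97,0],[-0.46,3.97,0],[-0.46,3.97,0],[-0.46,3.97,0],[-0.46,3.97,0],[-0.46,3.97,0],[-0.46,3.97,0],[-0.46,3.97,0],[-0.46,3.97,0],[-0.46,3.97,0],[-0.46,3.97,0],[-0.46,3.97,0],[-0.46,3.97,0],[-0.46,3.97,0],[-0.46,3.97,0],[-0.46,3.97,0]],"delta_rot":[[0,0,0],[0,0,0],[0,0,0],[0,0,0],[0,0,0],[0,0,0],[0,0,0],[0,0,0],[0,0,0],[0,0,0],[0,0,0],[0,0,0],[0,0,0],[0,0,0],[0,0,0],[0,0,0],[0,0,0],[0,0,0],[0,0,0],[0,0,0]]}' |grep ft
python3 - <<'E'
from h import *
st()
a=eyes.get_image("top")[:,:,::-1].copy();b=eyes.get_image("scene")[:,:,::-1]
a=a[190:300,180:380];b=b[130:240,250:450]
cv2.imwrite("pics/p5.png",cv2.convertScaleAbs(cv2.resize(np.vstack([a,b]),None,fx=2.7,fy=2.7,interpolation=cv2.INTER_CUBIC),alpha=1.3))
E
```

```text
ft_force: [0.0, -1.1, -1.2]
t 13.33 tray mm [ 1.9 -3.1 30.3] jaw deg in tray -90.15 tilt [ 0.  0. -1.] F [ 0.  -1.1 -1.2] w 0.05024905720220757
```

View pics/p5.png

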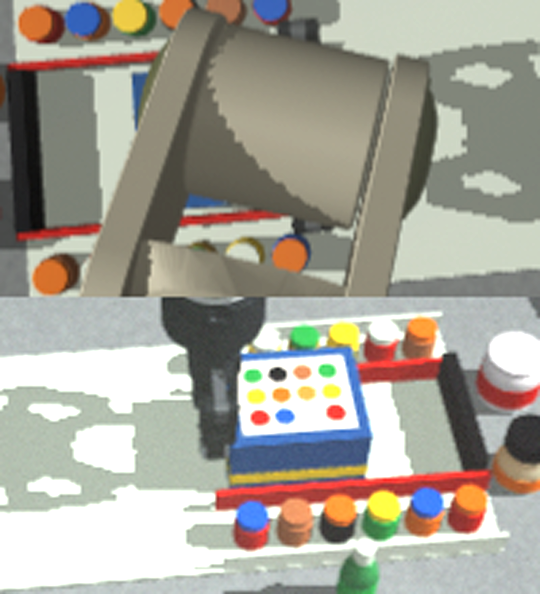

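```bash
python3 - <<'E'
from h import *
S=(np.array([(354,350),(369,436),(229,447),(369,476),(230,485)])-[0,297]+.5)/2.7-.5+[250,130];LS=[(55,48,60),(55,-48,60),(-55,-48,60),(55,-48,0),(-55,-48,0)]
fit2([],[],S,LS,68)
E
python3 -m pendant '{"travel":[[-0.46,3.97,0],[-0.46,3.97,0],[-0.46,3.97,0],[-0.46,3.97,0],[-0.46,3.97,0],[-0.46,3.97,0],[-0.46,3.97,0],[-0.46,3.97,0],[-0.46,3.97,0],[-0.46,3.97,0]],"delta_rot":[[0,0,0],[0,0,0],[0,0,0],[0,0,0],[0,0,0],[0,0,0],[0,0,0],[0,0,0],[0,0,0],[0,0,0]]}' |grep ft
```

```text
carton [69.7  1.6] -1.46 [[-0.0, -2.0], [1.3, -0.1], [0.6, -1.4], [-2.1, 2.3], [-0.6, 1.7]]
ft_force: [-0.2, -1.7, 0.7]
```

```bash
python3 -m pendant '{"travel":[[-0.46,3.97,0],[-0.46,3.97,0],[-0.46,3.97,0],[-0.46,3.97,0],[-0.46,3.97,0],[-0.46,3.97,0],[-0.46,3.97,0],[-0.23,1.99,0],[-0.23,1.99,0],[-0.23,1.99,0],[-0.23,1.99,0]],"delta_rot":[[0,0,0],[0,0,0],[0,0,0],[0,0,0],[0,0,0],[0,0,0],[0,0,0],[0,0,0],[0,0,0],[0,0,0],[0,0,0]]}' |grep ft
for i in 1; do python3 -m pendant '{"travel":[[-0.11,0.99,0],[-0.11,0.99,0],[-0.11,0.99,0]],"delta_rot":[[0,0,0],[0,0,0],[0,0,0]]}' |grep ft; done
python3 -c "
from h import *
st()"
```

```text
ft_force: [0.8, -2.8, 2.4]
ft_force: [0.5, -3.2, 2.4]
t 15.43 tray mm [80.5 -3.  30.3] jaw deg in tray -90.16 tilt [-0. -0. -1.] F [ 0.5 -3.2  2.4] w 0.049868699253587556
```

```bash
python3 -m pendant '{"travel":[[-0.11,0.99,0],[-0.11,0.99,0]],"delta_rot":[[0,0,0],[0,0,0]]}' |grep ft; python3 -m pendant '{"travel":[[-0.11,0.99,0]],"delta_rot":[[0,0,0]]}' |grep ft; python3 -c "
from h import *
st()"
```

```text
ft_force: [0.1, -3.3, 2.9]
ft_force: [0.5, -2.2, 2.8]
t 15.68 tray mm [83.5 -3.  30.3] jaw deg in tray -90.16 tilt [-0. -0. -1.] F [ 0.5 -2.2  2.8] w 0.04998159409379734
```

```bash
python3 -m pendant '{"travel":[[-0.11,0.99,0]],"delta_rot":[[0,0,0]]}' |grep ft; python3 -m pendant '{"travel":[[-0.11,0.99,0]],"delta_rot":[[0,0,0]]}' |grep ft;python3 -m pendant '{"travel":[[0,0,0]],"delta_rot":[[0,0,0]]}' |grep ft; python3 -c "
from h import *
st()"
```

```text
ft_force: [1.7, -9.7, 1.0]
ft_force: [1.8, -15.4, 2.9]
ft_force: [1.2, -9.9, 0.8]
t 15.93 tray mm [84.2 -3.3 30.4] jaw deg in tray -90.11 tilt [ 0.001 -0.002 -1.   ] F [ 1.2 -9.9  0.8] w 0.04983434955963156
```

The carton met the stop at the expected tool x of 84 mm: the force jumped to 10–15 N. Backing off, then rising and clearing the view.

```bash
python3 -m pendant '{"travel":[[0.23,-1.99,0],[0.23,-1.99,0],[0.57,-4.97,0],[0.57,-4.97,0],[0.57,-4.97,0],[0.57,-4.97,0],[0.57,-4.97,0],[0.57,-4.97,0],[0,0,20],[0,0,20],[0,0,20],[0,0,20],[0,0,20],[0,0,20],[0,0,20],[0,0,20]],"delta_rot":[[0,0,0],[0,0,0],[0,0,0],[0,0,0],[0,0,0],[0,0,0],[0,0,0],[0,0,0],[0,0,0],[0,0,0],[0,0,0],[0,0,0],[0,0,0],[0,0,0],[0,0,0],[0,0,0]]}' |grep ft
python3 -m pendant '{"travel":[[2,-25,0],[2,-25,0],[2,-25,0],[2,-25,0],[2,-25,0],[2,-25,0],[2,-25,0],[2,-25,0],[2,-25,0],[2,-25,0],[0,0,0],[0,0,0]],"delta_rot":[[0,0,0],[0,0,0],[0,0,0],[0,0,0],[0,0,0],[0,0,0],[0,0,0],[0,0,0],[0,0,0],[0,0,0],[0,0,0],[0,0,0]]}' |grep ft
python3 - <<'E'
from h import *
st()
a=eyes.get_image("top")[:,:,::-1].copy();b=eyes.get_image("scene")[:,:,::-1]
carton(a)
a=a[140:320,140:400];b=b[120:260,200:460]
cv2.imwrite("pics/p6.png",cv2.convertScaleAbs(cv2.resize(np.vstack([a,b]),None,fx=1.8,fy=1.8,interpolation=cv2.INTER_CUBIC),alpha=1.3))
E
```

```text
ft_force: [0.4, -0.7, -0.0]
ft_force: [-0.3, 0.3, 0.2]
t 18.27 tray mm [-200.4    6.   189.9] jaw deg in tray -90.27 tilt [-0.  0. -1.] F [-0.3  0.3  0.2] w 0.05015371609395172
carton tray mm [151.5   1.6] deg -0.6 res 1.19 3008.625
```

View pics/p6.png

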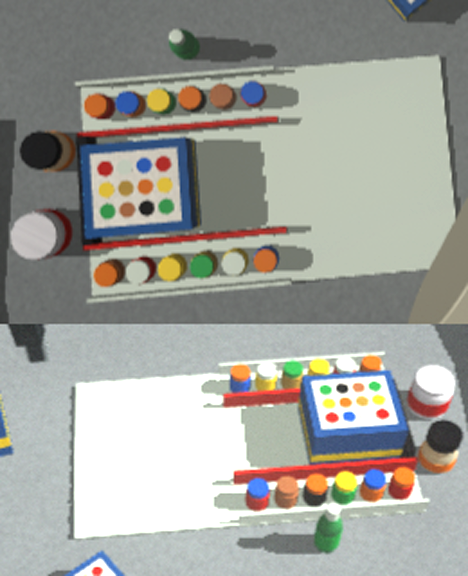

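The carton is home against the stop, square and between the rails. The jar, tin and dropper stand where they were, and the robot is clear. Handing in.

```bash
python3 -c "
from rig import close_job
print(close_job())"
```

```text
the job is handed in; nothing more can be done
None
```

I pushed the carton home against the stop and handed the job in at about 18 s of robot time. The hand-in gave no verdict.

I first squared and centred it on the apron with a two-finger side push. Then I pushed from behind with both fingers, tips above rail height, until the force rose to 10–15 N at the stop. Finally I backed off, rose and moved clear.

**Last checks:**
- **Carton:** the top view puts it at tray x = 151.5 mm, y = +1.6 mm and yaw -0.6°. All are within tolerance; x is 1.5 mm inside its upper limit, with about 2 mm of calibration error. The tool's position at the stop points to about 150 mm.
- **Robot:** it was clear of everything, and the force reading was near zero.
- **Bystanders:** the dropper, jar and tin looked unmoved in the final picture, but I didn't measure their positions.
- **Rails:** I saw no contact in the pictures. There was no direct rail-force reading to confirm it.

**Disagreement:** during the push, the scene camera read about 1.5° more yaw and 1–2 mm more sideways offset than the top camera. Its corner fits were noisier, and either reading left the carton several millimetres clear of the rails.

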